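# Open the ring tub and hold the ultrasonic cleaner's sprung lid at its mark

## Robot

A 7-joint arm with a two-finger parallel gripper is mounted at the origin on the work surface. World frame = base frame: x ahead of the robot, y to its left, z up, the work surface at z = 0. Lengths are in m, angles in rad, forces in N, time in s.
With the tool pointing down it reaches from about 0.4 to 0.85 m from the base axis. Payload 10.4 kg.
Tool frame: the origin (TCP) lies midway between the tips of the shut fingers; the grasp point (between the pads) lies 19 mm behind it (ctrl.grasp_offset is the distance from the TCP to the grasp point, in m); z points along the fingers, y is the line along which they close (so a half turn about z gives the same grasp; the last joint's range is limited). The gripper opens to 85 mm and grips with 20 to 120 N. Pads are 22 mm wide; open, the fingers measure 114 mm over their backs; the gripper's body (76 mm by 85 mm) begins 54 mm behind the grasp point. The pads swing forward as they close: fully open they stand 13 mm farther back than shut.
Start: joints at [1.257, 0.332, -0.065, 1.46, 0.022, 1.35, -0.088], TCP at [0.179, -0.599, 0.231] pointing down, gripper open.
Joint ranges: [-2.6, 2.6], [-0.5, 2.12], [-1.47, 1.34], [0.16, 2.42], [-1.27, 4.41], [0.06, 2.06], [-2.6, 2.6]. Speed limits (rad/s): [2.22, 2.22, 2.79, 2.79, 3.14, 3.14, 3.14].

## Interface

Orientations are given as a unit quaternion [x, y, z, w].
In Python, from rig import ctrl gives the robot as it stands.
- The arm moves only by the shell command python3 -m creep 'ROWS' [FORCE]. ROWS is JSON, a list of rows, each a list of 5 numbers: the opening, from 0 (shut) to 1 (fully open), then the shift along the world's x, y, z in units of 0.03 m (1.0 is 0.03 m), then the turn about the world's z in units of 0.12 rad (1.0 is 0.12 rad). In form: [[grip, tx, ty, tz, twist], ...]. A call has 1 to 20 rows; each row shifts and turns the commanded pose from where the row before left it; what a row does not reach is not made up. A row lasts 1/10 s, in which the tool goes at most 50 mm and 8.59 degrees, less where a joint would pass 70% of its speed; a pose out of reach is approached as far as the arm can. A call with a number of a shift or a turn outside -1 to 1 is refused whole. A call with a gripper value outside its range is refused whole. The fingers move at their own pace and stop on an object; FORCE is the grip in N (left out, the last holds). Time passes only in rows, so rows that do not move let the fingers close. It gives the time, the measured TCP pose, the force, the opening and the grip force at its end, in the units of the state.
- ctrl.state(): the state, without advancing time (a new reading comes with each control period).
- ctrl.capture(name): name is "scene" or "top" or "wrist"; returns (picture, depth): 400x640x3 uint8, red, green, blue; 400x640 float32, m along the optical axis (not along the pixel's ray), 0 where there is no reading.
- ctrl.calibration(name): a dict with "mtx" (3x3 intrinsics, pixels), "position" and "attitude" of the camera in the world; the wrist camera has in their place "mount" (4x4, takes a point from camera to tool coordinates, whose origin is the TCP and whose axes are the flange's). Camera axes: x right, y up, looking along -z (the intrinsics and any distortion apply to the point x, -y, -z); pixel columns grow to the right and rows downward; lengths in m; the calibration is good to about 2 mm. The wrist camera is an equidistant fisheye: a pixel r from the principal point sees the ray r / f radians off the axis. A picture is of the moment at which its call begins: read the wrist's pose just before it. calibration takes no time and is no camera call.
- ctrl.job_done(): hands the job in; it is judged then, once.
The state is a dict: "time": time; "q": joint angles; "qd": joint speeds; "tau": joint torques, N m; "eef_pos": TCP position; "tcp_rot": TCP orientation; "ft_force": force on the tool from outside, world axes, zero at the start; "moment": the same for the moment, N m; "width": finger opening in m; "grip_force": force on a finger pad.
Only numpy, scipy, OpenCV 4.12 (cv2) and the standard library are available. Lean on these libraries where they do the work, as an engineer would, in place of code of your own. Each camera call takes 0.05 s, during which the arm holds its last target. There are 200 camera calls.

## Task

I am about to move the rings from the round steel tub into the ultrasonic cleaner with both hands, so open both for me: take the tub's loose lid by its upright tab, tip it up about 15 degrees on its far edge to free it, then lift it off and set it down (not dropped) flat, right way up and let go, on the square wooden board. Then raise the cleaner's spring-loaded lid by its bar handle until the lid's side edge lines up with the line engraved on the quadrant beside it, where it still shields me from splashes, and finish there holding the handle steady: the spring shuts the lid if you let go. Leave the tub and everything else on the bench where it is.

Things in the scene. Friction and masses are not known exactly. Their poses are not given: they have to be found in the camera images.
- tub: round open steel tub with rings inside, standing loose on the bench (about 0.75 kg), 124 mm across the rim, 85 mm high, wall 3.5 mm. Origin: centre of its underside, z up
- tub_lid: loose round steel lid (0.1 kg) seated on the tub's rim: flange 132 mm across, a 5 mm deep, 107 mm wide plug below it that sits in the tub's mouth (4 mm play all round). Origin: centre of the flange's underside (on the rim it is 85 mm above the bench; lying flat on the board 20 mm above the bench). z up; the tab lies towards -x of this frame
- tub_lid_tab (a point): grip point in the lid's upright tab, 78 mm towards -x from the lid's centre and 18 mm above the flange's underside. The tab is a block 28 mm long (along the lid's x, 61 to 89 mm from the centre), 16 mm wide (along its y) and 28 mm high from the flange's underside; take it from above across its 16 mm width. Axes as the lid's
- tub_lid_heel (a point): point on the far edge of the lid's flange, on its underside opposite the tab, 66 mm towards +x from the lid's centre: the lid tips about this edge, which rests on the tub's rim
- board: square wooden board, 160 x 160 x 15 mm, fixed flat on the bench, empty. Origin: centre of its underside, z up
- cleaner: bench-top ultrasonic cleaner, white housing 160 deep (x) x 230 wide (y) x 140 mm high, fixed on the bench, its control panel towards -x of its frame; steel lid on top. Origin: centre of its underside, z up
- lid_hinge (a point): middle of the lid's hinge axis, fixed on the cleaner 76 mm towards +x from its centre and 144 mm up; axis along the cleaner's y, axes as the cleaner's
- cleaner_lid (a joint): opening angle of the cleaner's lid in rad: 0 shut, growing as its front (the -x side) swings up about the hinge; 1.3 at most. A spring closes it: together with its weight it takes about 4 N upwards at the handle to start it and about 10 N straight up (or 6 N along its arc) to hold it at the line. The line on the quadrant is at 0.70 rad (40 degrees). The lid is 156 x 230 x 8 mm and its mid-plane passes through the hinge axis
- lid_handle (a point): bar handle on the lid near its front edge: a round bar 12 mm thick and 100 mm long along the cleaner's y, on a post at each end, 35 mm above the lid's top face. The point: middle of the bar, on its axis; with the lid shut 136 mm towards -x from the hinge axis and 39 mm above it. The bar is round, so it can turn between the fingers while the lid swings
- mark (a point): outer end of the engraved line on the quadrant, a 12 mm thick aluminium sector plate of 85 mm radius round the hinge axis, fixed on the cleaner beside the lid's right-hand (-y) edge; the line runs from here straight towards the hinge axis, 40 degrees above the shut lid
- mug: white mug, 82 mm across, 95 mm high, loose; leave it alone
- jar: small glass jar, 44 mm across, 52 mm high, loose; leave it alone
- bench_block: steel block, 60 x 60 x 20 mm, loose; leave it alone
- file: hand file with wooden handle lying flat, 260 mm long, 19 mm high, loose; leave it alone
- brush: brush lying flat, loose; leave it alone
- pliers: pliers lying flat, about 155 mm long, 12 mm high, loose; leave it alone
- ring_clamp: wooden ring clamp lying flat, 110 x 33 x 24 mm, loose; leave it alone
There are look-alikes about, which are no part of the job. Of the things like the tub_lid, leave any that is black or green; of the rest the larger one is meant.

How it is judged:
On the way, in this order (a step that is already met when the one before it is completed fails the run):
1. the tub's lid is tipped up by its tab (over 8 degrees) while its far edge still rests on the tub (angle between tub_lid's own z axis and vertical above 0.14 rad and contact force between the fingers and tub_lid above 0.3 N and height (world z) of tub_lid_heel below 0.097 m and horizontal distance between tub_lid_heel and tub below 0.085 m and horizontal distance between tub_lid and tub below 0.03 m), for 0.1 s.
2. the tub's lid lies flat, right way up, on the board, let go (contact force between tub_lid and board above 0.3 N and horizontal distance between tub_lid and board below 0.06 m and angle between tub_lid's own z axis and vertical below 0.09 rad and height (world z) of tub_lid below 0.027 m and contact force between the fingers and tub_lid below 0.1 N and linear speed of tub_lid below 0.02 m/s), for 0.2 s.
3. the cleaner's lid is held at the line by its handle (bar and posts are cleaner_lid_c1 to c3) (value of joint cleaner_lid between 0.62 and 0.78 rad and (contact force between the fingers and cleaner_lid_c1 above 1.5 N or contact force between the fingers and cleaner_lid_c2 above 1.5 N or contact force between the fingers and cleaner_lid_c3 above 1.5 N)), for 0.3 s.
At the end, for the whole second after the job is handed in: The cleaner's lid stands still at 0.70 rad (within 0.08 rad, 4.5 degrees), held by the fingers on its handle with at least 1.5 N; the tub's lid lies flat and right way up on the board (its centre within 60 mm of the board's), let go and at rest; the tub stands within 30 mm of where it was (all of step 2 and all of step 3 and velocity of joint cleaner_lid between -0.1 and 0.1 rad/s and distance of tub from where it was at the start of the episode below 0.03 m and angle between tub's own z axis and vertical below 0.1 rad); the arm keeps its last pose, push and grip.
It fails at once if the tub is tipped or dragged (distance of tub from where it was at the start of the episode above 0.04 m or angle between tub's own z axis and vertical above 0.25 rad).
It fails at once if the tub's lid is dropped (falls free faster than 0.6 m/s) (contact force between the fingers and tub_lid below 0.05 N and linear speed of tub_lid above 0.6 m/s).
It fails at once if something else on the bench is moved more than 30 mm (distance of any of mug, jar, bench_block, file, brush, pliers, ring_clamp from where it was at the start of the episode above 0.03 m).
It also fails if it takes over 61 s, if anything falls off the work surface, if the arm or the gripper's body presses on something with over 40 N, if the wrist force passes 120 N, or if a joint passes its speed limit or range.

## Working session

There is one attempt and no reset: what is moved stays moved. The work goes in short steps, Python scripts to look and compute and a shell command to move; the robot and the scene stay as the last step left them, time stands still between calls to the robot, and variables do not carry over. Pictures are saved under pics/ and viewed, at most 10 in all, crops included, and the job is handed in when it is done.

```bash
ls; mkdir -p pics
cat > h.py <<'E'
from rig import ctrl
import numpy as np, cv2
from scipy.spatial.transform import Rotation as R
def cap(n,f=None):
    p,d=ctrl.capture(n)
    if f: cv2.imwrite('pics/'+f,cv2.cvtColor(p,cv2.COLOR_RGB2BGR))
    return p,d
def pose(n):
    c=ctrl.calibration(n); a=np.array(c['attitude'])
    Rm=a if a.shape==(3,3) else R.from_quat(a).as_matrix()
    return np.array(c['mtx']),Rm,np.array(c['position'])
def cloud(n,d):
    K,Rm,t=pose(n); v,u=np.mgrid[:d.shape[0],:d.shape[1]]
    P=np.stack([(u-K[0,2])/K[0,0]*d,-(v-K[1,2])/K[1,1]*d,-d],-1)
    return P@Rm.T+t
E
python3 - <<'E'
from h import *
for n in('scene','top'):
    print(n,ctrl.calibration(n))
    p,d=cap(n,n+'0.png'); np.savez(n+'0.npz',p=p,d=d)
print(ctrl.calibration('wrist')); print(ctrl.state())
E
```

```text
pics
scene {'mtx': array([[375.45749554,   0.        , 318.63001549],
       [  0.        , 375.45749554, 199.25680033],
       [  0.        ,   0.        ,   1.        ]]), 'position': array([1.10129503, 0.41218518, 1.16065431]), 'attitude': array([0.12074195, 0.2572306 , 0.85846875, 0.42694872])}
top {'mtx': array([[382.289285  ,   0.        , 319.06473899],
       [  0.        , 382.289285  , 196.45015962],
       [  0.        ,   0.        ,   1.        ]]), 'position': array([ 0.38591211, -0.00921018,  1.37069347]), 'attitude': array([ 0.05502006, -0.05408541, -0.70210001,  0.70788638])}
{'mtx': array([[309.70691629,   0.        , 315.38420619],
       [  0.        , 309.70691629, 207.49194652],
       [  0.        ,   0.        ,   1.        ]]), 'mount': array([[-3.56180639e-04,  9.45030204e-01,  3.26982854e-01,
         8.48828847e-02],
       [ 9.99999819e-01,  1.78067568e-04,  5.74651980e-04,
        -1.25035693e-04],
       [ 4.84838436e-04,  3.26982999e-01, -9.45030096e-01,
        -1.43592575e-01],
       [ 0.00000000e+00,  0.00000000e+00,  0.00000000e+00,
         1.00000000e+00]])}
{'time': 0.1, 'q': array([ 1.25737421,  0.33278706, -0.06468708,  1.46087435,  0.02159638,
        1.34989352, -0.08850748]), 'qd': array([-0.00028839, -0.00091887, -0.00024844, -0.00125337, -0.00102969,
        0.00016122, -0.00133543]), 'tau': array([ 1.88455742e-03, -6.26750278e+01,  4.95383434e-02, -3.92429996e+01,
        1.64662383e-02,  7.01412544e-03,  8.87074521e-05]), 'eef_pos': array([ 0.17910513, -0.59843135,  0.23060083]), 'tcp_rot': array([ 9.89446296e-01,  1.44898676e-01, -1.20841453e-04, -6.21924750e-04]), 'ft_force': array([-0.47283347, -0.3162821 , -0.06805246]), 'moment': array([0.01926355, 0.00672422, 0.04556794]), 'grip_force': 0.0, 'width': 0.08537272853356047}
```

View pics/scene0.png

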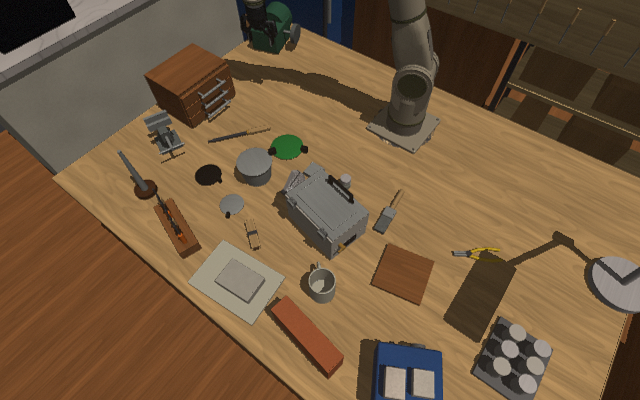

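View pics/top0.png

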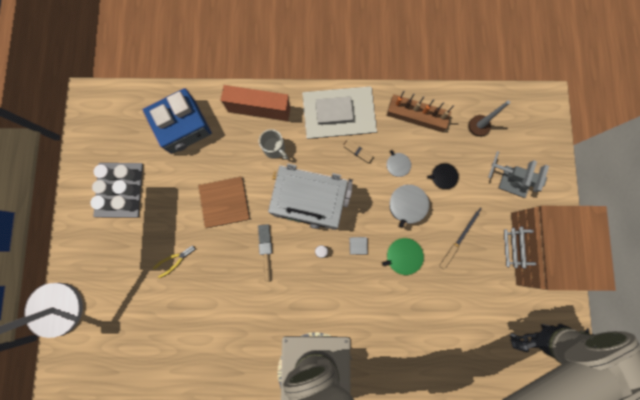

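The top view shows the steel lid at (409,205) with its tab at about (403,223), the cleaner at (310,195) with its handle bar at about (305,212), and the board at (224,202). The small grey, black and green discs are the look-alikes.

```bash
cat > m.py <<'E'
from h import *
import sys
def rect(P): 
    c,s,a=cv2.minAreaRect((P[:,:2]*1000).astype(np.float32)); return np.round(c,1),np.round(s,1),round(a,1)
for n in('top','scene'):
    f=np.load(n+'0.npz'); d=f['d']; W=cloud(n,d); z=W[...,2]; ok=d>0
    K,Rm,t=pose('top')
    def near(u,v,r,zz=.05):
        ray=Rm@np.array([(u-K[0,2])/K[0,0],-(v-K[1,2])/K[1,1],-1]); c=t+ray*(zz-t[2])/ray[2]
        return c
    def sel(c,r,lo,hi): return W[ok&(np.hypot(W[...,0]-c[0],W[...,1]-c[1])<r)&(z>lo)&(z<hi)]
    print(n)
    c=near(409,205,0,.085); L=sel(c,.1,.075,.10); (e,r)=cv2.minEnclosingCircle((L[:,:2]*1000).astype(np.float32)); print('lid',c,e,r,np.median(L[:,2]),rect(L),len(L))
    T=sel(c,.11,.102,.13); print('tab',T.mean(0) if len(T) else 0,T[:,2].max() if len(T) else 0,rect(T) if len(T) else 0,len(T))
    c=near(224,202,0,.015); B=sel(c,.14,.009,.022); print('board',c,rect(B),np.median(B[:,2]),len(B))
    c=near(310,195,0,.15); C=sel(c,.2,.13,.16); print('cleaner top',c,rect(C),np.median(C[:,2]),len(C))
    H=sel(c,.15,.175,.20); print('bar',rect(H) if len(H) else 0,H.mean(0),H[:,2].max(),len(H))
    for nm,u,v in(('jar',321,252),('block',358,245),('green',405,257),('smallgrey',399,165),('mug',272,144),('file',462,235),('brush',265,245)):
        c=near(u,v,0,.02); Q=sel(c,.035,.01,.12); print(nm,rect(Q) if len(Q) else 0,Q[:,2].max() if len(Q) else 0)
E
python3 m.py
```

```text
top
lid [ 0.55921908 -0.31190372  0.085     ] (554.50048828125, -308.2669982910156) 77.66226196289062 0.0928720982706368 (array([ 564.9, -312.5]), array([130.6, 133.3]), 22.3) 1153
tab [ 0.500536   -0.28425668  0.11198725] 0.11970948239047141 (array([ 528.7, -300. ]), array([ 25.9, 100.7]), 70.0) 50
board [0.57408187 0.33376111 0.015     ] (array([572.8, 317.4]), array([176.9, 196.8]), 12.9) 0.015389392101254784 1930
cleaner top [0.58046256 0.02254735 0.15      ] (array([583.1,  20. ]), array([245.9, 170.4]), 77.9) 0.14977114456434015 3401
bar (array([542.5, -16.8]), array([ 64.3, 216.5]), 20.3) [0.53286204 0.0087094  0.18804441] 0.19965370284259754 173
jar (array([403.2, -16.6]), array([41.6, 38.4]), 0.6) 0.060491384168813056
block (array([ 423.5, -146.2]), array([59.3, 60.1]), 0.7) 0.027359732004187398
green (array([ 384.9, -308.6]), array([68. , 67.8]), 13.7) 0.024585715623606452
smallgrey (array([ 714.8, -292.4]), array([62.3, 61.3]), 56.0) 0.01733661443965362
mug (array([799.2, 168.3]), array([42.5, 66. ]), 4.4) 0.09847674523598493
file (array([ 460. , -514.5]), array([14.6, 68.
[... 619 characters left out ...]
]), 77.8) 0.14925610521627175 3285
bar (array([546.5, -17.1]), array([ 67.3, 219.3]), 21.4) [ 0.55046011 -0.01300032  0.18705227] 0.19998956120436018 210
jar (array([406.3, -12.8]), array([39.2, 40.6]), 24.3) 0.0586273793633163
block (array([ 422.5, -152.9]), array([43.6, 66.7]), 74.9) 0.0262629339755458
green (array([ 384.6, -308.2]), array([64.1, 69. ]), 60.7) 0.020199498891090295
smallgrey (array([ 714.8, -297.7]), array([65.7, 60.8]), 65.7) 0.018018201550099144
mug (array([794.5, 175.6]), array([49.2, 62.9]), 74.5) 0.09811844632428435
file (array([ 462.7, -510.6]), array([19.9, 67.9]), 52.0) 0.018290506654104588
brush (array([422.5, 183.7]), array([65.9, 41.9]), 8.0) 0.026981229150359276
```

```bash
python3 -m creep '[[0.5,0.5,0.5,0.3,-0.3],[0.5,0.95,0.95,0,-0.6],[0.5,0.95,0.97,0,-0.6],[0.5,0.95,0.97,0,-0.6],[0.5,0.95,0.97,0,-0.6],[0.5,0.95,0.97,0,-0.6],[0.5,0.95,0.97,0,-0.6],[0.5,0.95,0.97,0,-0.6],[0.5,0.95,0.97,0,-0.6],[0.5,0.95,0.97,-0.3,-0.6],[0.5,0.95,0.97,-0.3,-0.35],[0.5,0.5,0.5,-0.3,0],[0.5,0,0,0,0],[0.5,0,0,0,0]]' 20
cat > w.py <<'E'
from h import *
def wcloud(f=None):
    s=ctrl.state(); p,d=cap('wrist',f); c=ctrl.calibration('wrist'); K=np.array(c['mtx']); M=np.array(c['mount'])
    v,u=np.mgrid[:d.shape[0],:d.shape[1]]; x=(u-K[0,2])/K[0,0]; y=(v-K[1,2])/K[1,1]; th=np.hypot(x,y)
    k=np.where(th>1e-9,np.tan(th)/np.maximum(th,1e-9),1)
    C=np.stack([x*k*d,-y*k*d,-d],-1)
    T=C@M[:3,:3].T+M[:3,3]; Rt=R.from_quat(s['tcp_rot']).as_matrix()
    W=T@Rt.T+s['eef_pos']; W[(d<=0)|(th>1.2)]=np.nan
    return p,d,W,s,Rt
def rect(P): 
    c,q,a=cv2.minAreaRect((P[:,:2]*1000).astype(np.float32)); return np.round(c,1),np.round(q,1),round(a,1)
E
python3 - <<'E'
from w import *
p,d,W,s,Rt=wcloud('w1.png'); np.savez('w1.npz',p=p,W=W)
print(s['eef_pos'],np.degrees(np.arctan2(Rt[1,1],Rt[0,1])),s['q'],s['width'])
z=W[...,2]; L=W[(z>.08)&(z<.095)&(np.hypot(W[...,0]-.565,W[...,1]+.312)<.1)]
print(rect(L),cv2.minEnclosingCircle((L[:,:2]*1000).astype(np.float32)),np.median(L[:,2]),len(L))
L=W[(z>.105)&(z<.12)&(np.hypot(W[...,0]-.494,W[...,1]+.279)<.04)]
print(rect(L),L.mean(0),len(L))
E
```

```text
time: 1.5
eef_pos: [0.4939, -0.2784, 0.2129]
tcp_rot: [0.976, -0.216, -0.001, 0.0]
ft_force: [-0.7, -0.6, -0.2]
width: 0.0425
grip_force: 0.0
[ 0.49388561 -0.27842468  0.21288151] -114.89858796966509 [ 0.68596239  0.23322531 -0.2949742   1.6314847   0.07026408  1.28839672
 -1.62650754] 0.042474005279830765
(array([ 566.7, -312.8]), array([130.7, 129.7]), 64.7) ((566.2008666992188, -312.4276123046875), 66.15642547607422) 0.09325467084735672 10890
(array([ 497.9, -283.1]), array([15.1, 28.1]), 65.1) [ 0.49891636 -0.28371036  0.11357246] 627
```

View pics/w1.png

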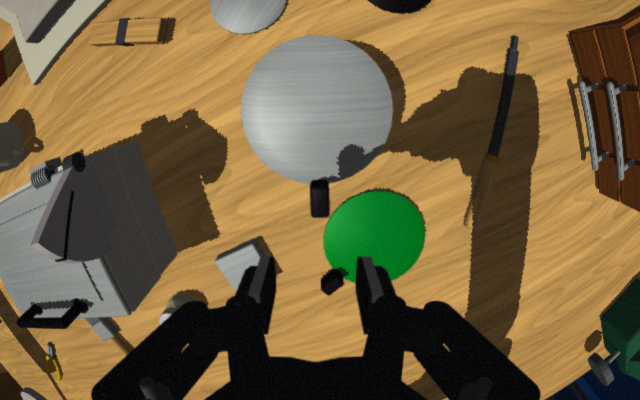

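The wrist view shows the tab at (320,198), with the green look-alike in front of it at (375,235), lying low on the bench. The pads are lined up with the tab, so I'll descend and grip.

```bash
python3 -m creep '[[0.5,0.05,-0.07,-0.6,0.15],[0.5,0,0,-0.8,0],[0.5,0,0,-0.8,0],[0.5,0,0,-0.8,0],[0.5,0,0,-0.7,0],[0.5,0,0,-0.5,0],[0.5,0,0,0,0],[0.2,0,0,0,0],[0.1,0,0,0,0],[0,0,0,0,0],[0,0,0,0,0],[0,0,0,0,0],[0,0,0,0,0]]' 25
```

```text
time: 2.85
eef_pos: [0.4963, -0.2811, 0.0886]
tcp_rot: [0.978, -0.207, 0.001, 0.001]
ft_force: [-2.0, -1.0, 6.6]
width: 0.0155
grip_force: 29.9
```

```bash
python3 -m creep '[[0,0.02,-0.01,0.15,0],[0,0.02,-0.01,0.15,0],[0,0.03,-0.01,0.15,0],[0,0.04,-0.02,0.15,0],[0,0.04,-0.02,0.15,0],[0,0,0,0,0]]'
cat > lid.py <<'E'
from w import *
import sys
p,d,W,s,Rt=wcloud(sys.argv[1] if len(sys.argv)>1 else None)
c=s['eef_pos']+Rt@np.array([.075,0,0]); z=W[...,2]
m=(np.hypot(W[...,0]-c[0],W[...,1]-c[1])<.065)&(z>.0)
g=(p.max(-1).astype(int)-p.min(-1)<25)&(p.max(-1)>70)
L=W[m&g]; z0=np.median(L[:,2]); L=L[abs(L[:,2]-z0)<.05]
for _ in range(4):
    A=np.c_[L[:,:2]-c[:2],np.ones(len(L))]; k=np.linalg.lstsq(A,L[:,2],rcond=None)[0]; r=abs(A@k-L[:,2]); L=L[r<max(.002,2*np.median(r))]
n=Rt.T@np.array([-k[0],-k[1],1]); print('tcp',s['eef_pos'],'plane n in tool',n,'tilt deg',np.degrees(np.arctan(np.hypot(k[0],k[1]))),'n',len(L),np.median(r))
e,rr=cv2.minEnclosingCircle((L[:,:2]*1000).astype(np.float32)); print(e,rr,L[:,2].min(),L[:,2].max())
E
python3 lid.py w2.png
```

```text
time: 3.45
eef_pos: [0.5007, -0.2828, 0.1106]
tcp_rot: [0.978, -0.207, 0.001, 0.0]
ft_force: [-0.8, -0.3, -0.9]
width: 0.0153
grip_force: 28.9
tcp [ 0.50074936 -0.28281751  0.11062518] plane n in tool [ 0.01128935 -0.00469013 -0.99998811] tilt deg 0.6422798824944902 n 36937 0.0006867278874267274
(573.1593017578125, -313.8958435058594) 59.62454605102539 0.11414259444959429 0.11900656153281378
```

View pics/w2.png

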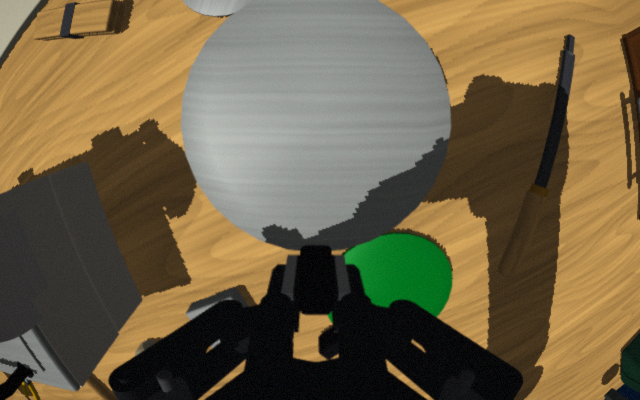

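The wrist view shows the lid (316,120) held level: the grip is stiff enough to carry it flat instead of letting it pivot. I'll put it back on the rim and find a light grip that lets the tab turn between the pads.

```bash
python3 -m creep '[[0,-0.04,0.02,-0.15,0],[0,-0.04,0.02,-0.15,0],[0,-0.03,0.01,-0.15,0],[0,-0.02,0.01,-0.15,0],[0,-0.02,0.01,-0.1,0],[0,0,0,0,0]]' 20; python3 -m creep '[[0.16,0,0,0,0],[0.16,0,0,0,0],[0.16,0,0,0,0]]'; python3 -m creep '[[0.175,0,0,0,0],[0.175,0,0,0,0],[0.175,0,0,0,0]]';  python3 -m creep '[[0.18,0,0,0,0],[0.18,0,0,0,0],[0.18,0,0,0,0]]'
```

```text
time: 4.1
eef_pos: [0.4957, -0.2805, 0.0888]
tcp_rot: [0.978, -0.207, 0.0, 0.0]
ft_force: [-0.5, 0.1, -0.8]
width: 0.0156
grip_force: 29.0
time: 4.4
eef_pos: [0.4957, -0.2804, 0.0888]
tcp_rot: [0.978, -0.207, -0.0, 0.0]
ft_force: [-0.0, -0.2, -1.0]
width: 0.0153
grip_force: 28.9
time: 4.7
eef_pos: [0.4957, -0.2804, 0.0888]
tcp_rot: [0.978, -0.207, 0.0, 0.0]
ft_force: [0.7, 0.4, -0.1]
width: 0.0157
grip_force: 28.9
time: 5.0
eef_pos: [0.4957, -0.2805, 0.0889]
tcp_rot: [0.978, -0.207, 0.0, 0.0]
ft_force: [-0.5, -0.3, -1.1]
width: 0.0152
grip_force: 27.9
```

```bash
python3 -m creep '[[0.185,0,0,-0.05,0],[0.185,0,0,0,0],[0.185,0,0,0,0]]' | grep -E 'force|width|eef'; for i in 1; do python3 -m creep '[[0.19,0,0,0,0],[0.19,0,0,0,0]]'| grep -E 'force|width'; python3 -m creep '[[0.195,0,0,0,0],[0.195,0,0,0,0]]'| grep -E 'force|width'; python3 -m creep '[[0.2,0,0,0,0],[0.2,0,0,0,0]]'| grep -E 'force|width';done
```

```text
eef_pos: [0.4958, -0.2805, 0.0879]
ft_force: [-2.8, 0.3, 5.3]
width: 0.0159
grip_force: 9.7
ft_force: [-1.0, -0.2, -0.0]
width: 0.0163
grip_force: 0.0
ft_force: [-0.0, 1.1, 1.0]
width: 0.0163
grip_force: 0.0
ft_force: [0.2, -0.6, -0.3]
width: 0.0172
grip_force: 0.0
```

```bash
python3 -m creep '[[0.187,0,0,0,0],[0.187,0,0,0,0],[0.187,0,0,0,0]]' | grep -E 'force|width|eef'; python3 -m creep '[[0.186,0,0,0,0],[0.186,0,0,0,0]]'| grep -E 'force|width'
```

```text
eef_pos: [0.4957, -0.2805, 0.0873]
ft_force: [0.3, 0.4, -0.5]
width: 0.0161
grip_force: 0.8
ft_force: [-0.5, -0.9, 0.1]
width: 0.0161
grip_force: 3.0
```

```bash
python3 -m creep '[[0.186,0.01,-0.01,0.1,0],[0.186,0.01,-0.01,0.1,0],[0.186,0.02,-0.01,0.1,0],[0.186,0.02,-0.01,0.1,0],[0.186,0,0,0,0]]' | grep -E 'force|width|eef'; python3 lid.py
```

```text
eef_pos: [0.4979, -0.2818, 0.1]
ft_force: [-0.2, -0.6, -0.8]
width: 0.016
grip_force: 3.0
tcp [ 0.49792493 -0.28183166  0.09995211] plane n in tool [ 0.1019955  -0.0050766  -0.99990085] tilt deg 5.775613141337548 n 34044 0.0006887025112111214
(570.54541015625, -311.79193115234375) 59.46033477783203 0.09251245800241996 0.10620889662040801
```

```bash
python3 -m creep '[[0.186,0.02,-0.01,0.12,0],[0.186,0.03,-0.01,0.12,0],[0.186,0.03,-0.01,0.12,0],[0.186,0.03,-0.02,0.12,0],[0.186,0.04,-0.02,0.12,0],[0.186,0.04,-0.02,0.12,0],[0.186,0,0,0,0],[0.186,0,0,0,0]]' | grep -E 'force|width|eef'; python3 lid.py
```

```text
eef_pos: [0.5034, -0.2844, 0.121]
ft_force: [1.1, -0.6, -0.1]
width: 0.0157
grip_force: 3.0
tcp [ 0.50337243 -0.28440623  0.12102016] plane n in tool [ 0.2591382  -0.00579021 -0.99990099] tilt deg 14.510903707603756 n 28017 0.0006906943947656147
(571.7279663085938, -312.1971130371094) 59.2260627746582 0.09272236462745642 0.12253270073411017
```

```bash
python3 -m creep '[[0.1,0,0,0,0],[0,0,0,0,0],[0,0,0,0,0],[0,0,0,0,0],[0,0,0,0.2,0],[0,0,0,0.3,0],[0,0,0,0.3,0],[0,0,0,0.2,0],[0,0,0,0,0]]' 60 | grep -E 'force|width|eef'; python3 lid.py w3.png
python3 - <<'E'
from h import *
p,d=cap('top','top1.png'); W=cloud('top',d); z=W[...,2]
hsv=cv2.cvtColor(p,cv2.COLOR_RGB2HSV)
# board: reddish brown by colour near its place
m=(d>0)&(np.hypot(W[...,0]-.573,W[...,1]-.335)<.16)
c=hsv[(abs(W[...,0]-.573)<.03)&(abs(W[...,1]-.335)<.03)].reshape(-1,3); med=np.median(c,0); print(med,np.median(hsv[m],0))
b=(m&(abs(hsv.astype(int)[...,0]-med[0])<6)&(abs(hsv.astype(int)[...,2]-med[2])<35)&(abs(hsv.astype(int)[...,1]-med[1])<40)).astype(np.uint8)
b=cv2.morphologyEx(b,cv2.MORPH_OPEN,np.ones((5,5)))
cs,_=cv2.findContours(b,0,1); k=max(cs,key=cv2.contourArea); mm=np.zeros_like(b); cv2.drawContours(mm,[k],-1,1,-1)
Q=W[mm>0]; print(cv2.minAreaRect((Q[:,:2]*1000).astype(np.float32)),np.median(Q[:,2]))
E
```

```text
eef_pos: [0.5038, -0.2847, 0.1524]
ft_force: [-0.2, 0.9, -1.4]
width: 0.015
grip_force: 59.2
tcp [ 0.50383485 -0.28467191  0.1523784 ] plane n in tool [ 0.25906406 -0.00565032 -0.99945099] tilt deg 14.413031177707849 n 28056 0.000692858876690336
(570.796142578125, -312.7084045410156) 59.095645904541016 0.123804267278749 0.15396038043310506
[ 12. 139. 155.] [ 17. 103. 189.]
((543.779296875, 206.3446807861328), (485.8026123046875, 222.57498168945312), 78.39717864990234) 0.015124575515177652
```

View pics/w3.png

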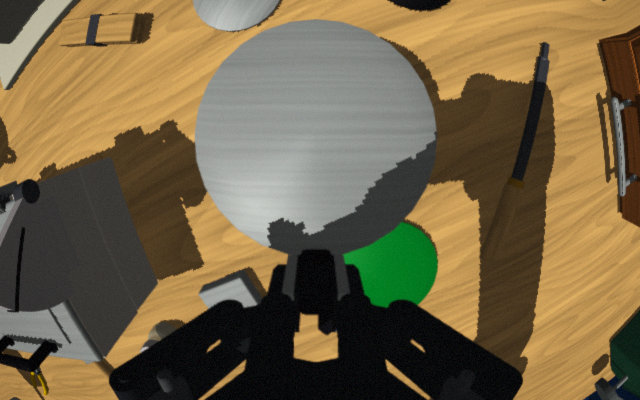

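The lid (316,140) is held firmly, tipped 14°, and clear of the tub. I'll lift it over the cleaner to the board.

```bash
python3 -m creep '[[0,0,0,0.4,0],[0,0,0,0.8,0],[0,0,0,0.9,0],[0,0,0,0.9,0],[0,0,0,0.9,0],[0,0,0,0.9,0],[0,0,0,0.9,0],[0,0,0,0.6,0],[0,0,0,0.3,0],[0,0,0,0,0]]' | grep -E 'force|width|eef'; python3 -m creep '[[0,0,0.4,0,0.2],[0,0,0.8,0,0.4],[0,0,0.95,0,0.5],[0,0,0.95,0,0.5],[0,0,0.95,0,0.5],[0,0,0.95,0,0.5],[0,0,0.95,0,0.5],[0,0,0.95,0,0.5],[0,0,0.95,0,0.5],[0,0,0.95,0,0.5],[0,0,0.95,0,0.5],[0,0,0.95,0,0.5],[0,0,0.95,0,0.5],[0,0,0.95,0,0.5],[0,0,0.95,0,0.5],[0,0,0.95,0,0.5],[0,0,0.95,0,0.5],[0,0,0.95,0,0.4],[0,0,0.9,0,0.3],[0,0,0.6,0,0]]'
python3 -m creep '[[0,0,0.9,0,0],[0,0,0.7,0,0],[0,0,0.3,0,0],[0,0,0,0,0],[0,0,0,0,0]]' | grep -E 'force|width|eef'; python3 lid.py w4.png
python3 - <<'E'
from h import *
print(ctrl.state()['q'])
p,d=cap('top','top2.png')
cv2.imwrite('pics/top2c.png',cv2.resize(cv2.cvtColor(p[100:300,140:460],cv2.COLOR_RGB2BGR),None,fx=2.4,fy=2.4))
E
```

```text
eef_pos: [0.5035, -0.2844, 0.3501]
ft_force: [0.6, -0.3, -1.4]
width: 0.0149
grip_force: 59.2
time: 11.8
eef_pos: [0.5022, 0.2559, 0.3488]
tcp_rot: [0.949, 0.317, -0.0, -0.001]
ft_force: [-0.1, -0.6, -1.2]
width: 0.0148
grip_force: 59.2
eef_pos: [0.5034, 0.3091, 0.3489]
ft_force: [-0.8, -1.1, -1.4]
width: 0.0148
grip_force: 59.2
tcp [0.50339628 0.30910379 0.34887219] plane n in tool [ 2.48545060e-01  6.33287900e-04 -1.00006352e+00] tilt deg 13.971584418812302 n 30147 0.0006929266417490809
(560.5717163085938, 350.80950927734375) 59.43083190917969 0.32100043422288255 0.35026777295826156
[-0.01900222  0.3135406  -0.79151417  1.3209784   0.22192585  1.59613732
 -1.71282884]
```

View pics/w4.png

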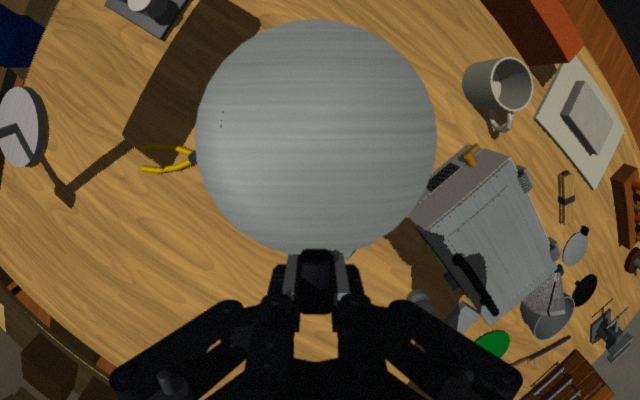

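The lid covers the board in this view, with the pliers (165,158) and the mug (497,90) well clear. I'll descend until the far edge is just above the board.

```bash
python3 -m creep '[[0,0.26,-0.28,-0.4,0],[0,0.26,-0.29,-0.8,0],[0,0,0,-0.9,0],[0,0,0,-0.9,0],[0,0,0,-0.9,0],[0,0,0,-0.9,0],[0,0,0,-0.9,0],[0,0,0,-0.9,0],[0,0,0,-0.8,0],[0,0,0,-0.6,0],[0,0,0,-0.4,0],[0,0,0,0,0],[0,0,0,0,0]]' | grep -E 'force|width|eef'; python3 lid.py
python3 - <<'E'
from h import *
p,d=cap('top','top3.png')
cv2.imwrite('pics/top3c.png',cv2.resize(cv2.cvtColor(p[130:280,140:340],cv2.COLOR_RGB2BGR),None,fx=3.5,fy=3.5))
E
```

```text
eef_pos: [0.5193, 0.2922, 0.0973]
ft_force: [-0.6, 0.3, -0.7]
width: 0.0148
grip_force: 59.2
tcp [0.51925281 0.29215477 0.09731285] plane n in tool [ 2.48354974e-01  6.80859510e-04 -9.99906261e-01] tilt deg 13.927165317032038 n 30155 0.0007095256355871826
(575.6644897460938, 335.20343017578125) 60.37538528442383 0.0698393051883133 0.09856252668207013
```

View pics/top3c.png

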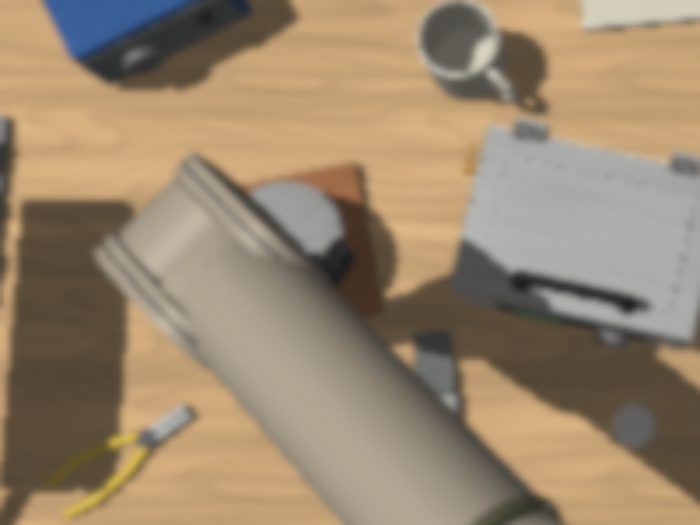

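The lid (295,215 in the crop) is over the board, well inside its edges. I'll lower until the far edge just touches, then ease the grip.

```bash
python3 -m creep '[[0,0,0,-0.4,0],[0,0,0,-0.4,0],[0,0,0,-0.3,0],[0,0,0,-0.2,0],[0,0,0,-0.1,0],[0,0,0,0,0]]' | grep -E 'force|width|eef'; python3 -m creep '[[0,0,0,-0.05,0],[0,0,0,0,0]]' 20 | grep -E 'force|width|eef';python3 -m creep '[[0.184,0,0,0,0],[0.184,0,0,0,0],[0.185,0,0,0,0],[0.185,0,0,0,0]]' | grep -E 'force|width|eef'; python3 lid.py
```

```text
eef_pos: [0.5186, 0.2925, 0.0545]
ft_force: [-0.6, -0.2, -0.4]
width: 0.0148
grip_force: 59.3
eef_pos: [0.519, 0.2927, 0.0537]
ft_force: [0.2, 0.3, 0.4]
width: 0.0153
grip_force: 59.3
eef_pos: [0.5189, 0.2926, 0.0536]
ft_force: [0.1, 0.7, 0.2]
width: 0.0158
grip_force: 9.2
tcp [0.51894122 0.29260886 0.0535975 ] plane n in tool [ 0.24653127  0.00104982 -0.99989892] tilt deg 13.826994150642122 n 30257 0.0007063015535899927
(575.8087768554688, 335.0559997558594) 59.478111267089844 0.026522459651464443 0.055294852050405185
```

```bash
python3 -m creep '[[0.186,-0.02,-0.02,-0.1,0],[0.186,-0.02,-0.02,-0.1,0],[0.186,-0.02,-0.02,-0.1,0],[0.186,-0.02,-0.02,-0.1,0],[0.186,-0.02,-0.015,-0.1,0],[0.186,0,0,0,0]]' | grep -E 'force|width|eef'; python3 lid.py
```

```text
eef_pos: [0.5156, 0.2895, 0.0379]
ft_force: [-0.3, -0.1, -0.9]
width: 0.0159
grip_force: 5.1
tcp [0.51555659 0.28945838 0.0378905 ] plane n in tool [ 1.17179123e-01  6.27114352e-04 -1.00007630e+00] tilt deg 6.720184503313262 n 34374 0.0006930427301002524
(576.6484375, 334.17584228515625) 60.29365921020508 0.026750986716695985 0.04266532742160216
```

```bash
python3 -m creep '[[0.186,-0.02,-0.02,-0.1,0],[0.186,-0.02,-0.02,-0.1,0],[0.186,-0.02,-0.02,-0.1,0],[0.186,-0.02,-0.01,-0.1,0],[0.186,-0.01,-0.01,-0.08,0],[0.186,0,0,-0.05,0],[0.186,0,0,0,0]]' | grep -E 'force|width|eef'; python3 lid.py
```

```text
eef_pos: [0.513, 0.2872, 0.0224]
ft_force: [-0.4, -0.7, -0.9]
width: 0.0161
grip_force: 5.2
tcp [0.51296038 0.28717675 0.02240325] plane n in tool [-5.53839493e-03  5.48987334e-04 -9.99997659e-01] tilt deg 0.2937980071018392 n 39582 0.0007002368547555995
(574.8242797851562, 333.5928955078125) 60.86526107788086 0.0276633832957128 0.03202811026184887
```

```bash
python3 -m creep '[[0.3,0,0,0,0],[0.45,0,0,0,0],[0.5,0,0,0,0],[0.5,0,0,0.3,0],[0.5,0,0,0.6,0],[0.5,0,0,0.9,0],[0.5,0,0,1,0],[0.5,0,0,1,0],[0.5,0,0,1,0],[0.5,0,0,1,0],[0.5,0,0,1,0],[0.5,0,0,1,0],[0.5,0,0,0.8,0],[0.5,0,0,0.4,0],[0.5,0,0,0,0]]' | grep -E 'force|width|eef'
python3 - <<'E'
from w import *
p,d,W,s,Rt=wcloud('w5.png'); z=W[...,2]
L=W[(z>.022)&(z<.034)&(np.hypot(W[...,0]-.574,W[...,1]-.334)<.1)]; print('lid',rect(L),np.median(L[:,2]))
L=W[(z>.034)&(z<.06)&(np.hypot(W[...,0]-.512,W[...,1]-.287)<.04)]; print('tab',rect(L),L[:,2].max())
L=W[(z>.01)&(z<.018)&(np.hypot(W[...,0]-.574,W[...,1]-.334)<.13)]; print('board',rect(L))
E
```

```text
eef_pos: [0.5134, 0.2879, 0.2948]
ft_force: [0.0, 0.3, 0.3]
width: 0.0425
grip_force: 0.0
lid (array([575.1, 333.5]), array([129.9, 131.7]), 35.9) 0.029042260856203483
tab (array([515. , 288.9]), array([27.7, 14.4]), 36.6) 0.0508896538154755
board (array([577.7, 336.8]), array([161.3, 160.8]), 11.7)
```

View pics/w5.png

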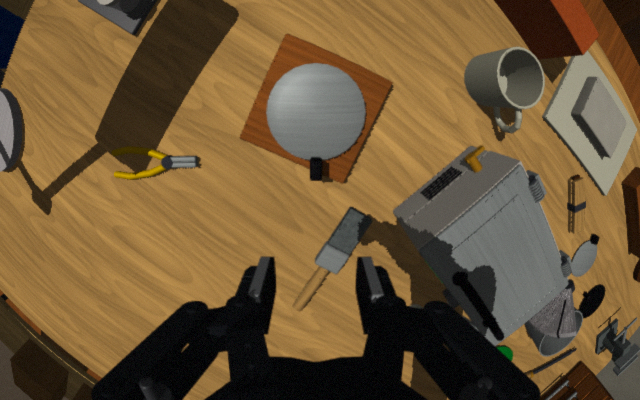

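The lid lies flat and released at the middle of the board (315,112), about 4 mm off its centre. The bar handle is at (480,305). Next I'll move over to it.

```bash
python3 -m creep '[[0.5,0.05,-0.4,0,0.4],[0.5,0.05,-0.9,0,0.7],[0.5,0.05,-1,0,0.7],[0.5,0.05,-1,0,0.7],[0.5,0.05,-1,0,0.7],[0.5,0.05,-1,0,0.7],[0.5,0.05,-1,0,0.7],[0.5,0.05,-1,0,0.7],[0.5,0.05,-0.7,0,0.66],[0.5,0,-0.3,0,0],[0.5,0,0,0,0],[0.5,0,0,0,0]]' | grep -E 'force|width|eef'
cat > bar.py <<'E'
from w import *
import sys
p,d,W,s,Rt=wcloud(sys.argv[1]); z=W[...,2]
print(s['eef_pos'],np.degrees(np.arctan2(Rt[1,1],Rt[0,1])),s['q'])
c=np.array([.53,.03])
B=W[(z>.178)&(z<.195)&(np.hypot(W[...,0]-c[0],W[...,1]-c[1])<.09)&(p.max(-1)<80)]
print('bar',rect(B),np.percentile(B[:,2],[5,50,95]),len(B))
u,sv,vt=np.linalg.svd(B[:,:2]-B[:,:2].mean(0),full_matrices=False); print(B.mean(0),np.degrees(np.arctan2(vt[0,1],vt[0,0])))
L=W[(z>.141)&(z<.155)&(np.hypot(W[...,0]-.58,W[...,1]-.02)<.2)]; print('lid',rect(L))
E
python3 bar.py w6.png
```

```text
eef_pos: [0.5263, 0.0396, 0.2921]
ft_force: [-1.2, 0.3, 0.3]
width: 0.0425
grip_force: 0.0
[0.52626949 0.03956985 0.29210869] -12.452489699389702 [ 0.51499567  0.15419448 -0.74699199  1.58852973  0.10476084  1.44070921
 -0.45707587]
bar (array([522.7,  41.8]), array([110.5,  11.2]), 77.6) [0.18548889 0.18883017 0.19040409] 1636
[0.52386093 0.045821   0.18850463] -102.36759475463259
lid (array([584.8,  20.1]), array([245.7, 171.2]), 78.0)
```

View pics/w6.png

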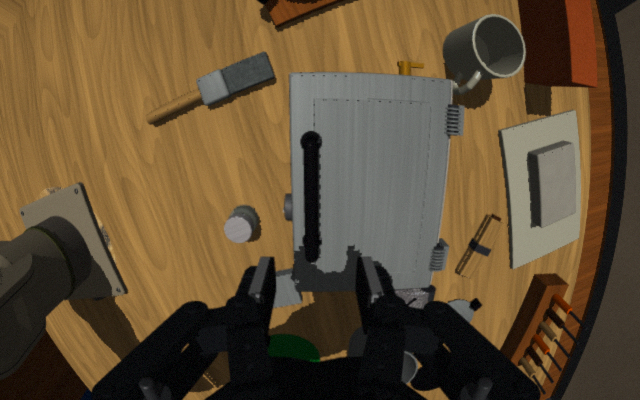

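The bar runs from (311,140) to (311,255) in this view, parallel to the pads and a little off centre. I'll descend onto it and grip.

```bash
python3 -m creep '[[0.5,-0.06,0.04,-0.4,0],[0.5,-0.06,0.03,-0.7,0],[0.5,0,0,-0.8,0],[0.5,0,0,-0.8,0],[0.5,0,0,-0.7,0],[0.5,0,0,-0.5,0],[0.5,0,0,-0.3,0],[0.5,0,0,0,0],[0.3,0,0,0,0],[0.2,0,0,0,0],[0.1,0,0,0,0],[0,0,0,0,0],[0,0,0,0,0],[0,0,0,0,0]]' 40
```

```text
time: 20.65
eef_pos: [0.5224, 0.0408, 0.1673]
tcp_rot: [0.779, 0.627, -0.0, -0.0]
ft_force: [-5.4, -0.2, 4.9]
width: 0.0107
grip_force: 39.0
```

```bash
python3 -m creep '[[0,0.07,-0.015,0.22,0],[0,0.08,-0.02,0.22,0],[0,0.09,-0.02,0.22,0],[0,0.1,-0.02,0.21,0],[0,0.11,-0.025,0.21,0],[0,0.12,-0.025,0.2,0],[0,0,0,0,0]]'
```

```text
time: 21.35
eef_pos: [0.5383, 0.0373, 0.2054]
tcp_rot: [0.779, 0.627, -0.002, -0.002]
ft_force: [-12.9, 2.7, 1.3]
width: 0.0106
grip_force: 39.2
```

```bash
python3 -m creep '[[0,0.1,-0.02,0.21,0],[0,0.12,-0.03,0.2,0],[0,0.13,-0.03,0.19,0],[0,0.15,-0.03,0.18,0],[0,0.15,-0.03,0.17,0],[0,0.17,-0.035,0.16,0],[0,0,0,0,0]]'
```

```text
time: 22.05
eef_pos: [0.565, 0.0316, 0.2391]
tcp_rot: [0.779, 0.626, 0.0, -0.0]
ft_force: [-7.7, 3.4, -1.5]
width: 0.0103
grip_force: 39.4
```

```bash
python3 -m creep '[[0,0.12,-0.03,0.1,0],[0,0.13,-0.03,0.09,0],[0,0.13,-0.025,0.09,0],[0,0,0,0,0],[0,0,0,0,0]]'
python3 - <<'E'
from w import *
p,d,W,s,Rt=wcloud('w7.png')
pt,dt=cap('top','top7.png'); ps,ds=cap('scene','scene7.png')
Y=np.radians(-12.3); ex=np.array([np.cos(Y),np.sin(Y)]); ey=np.array([-ex[1],ex[0]])
H=np.array([.5227,.0418])+.136*ex
for n,Q in(('wrist',W),('top',cloud('top',dt)),('scene',cloud('scene',ds))):
    a=(Q[...,:2]-H)@ex; b=(Q[...,:2]-H)@ey; h=Q[...,2]-.144
    m=(abs(b)<.11)&(a<-.02)&(a>-.15)&(h>.01)&(np.hypot(a,h)<.16); A,Hh=a[m],h[m]
    # dominant angle of the top face, offset 4 mm from the hinge axis
    th=np.arctan2(Hh,-A)-np.arcsin(np.clip(.004/np.hypot(A,Hh),-1,1))
    hh,e=np.histogram(th,bins=np.arange(.3,1.2,.01)); k=hh.argmax(); q=th[abs(th-e[k]-.005)<.03]
    print(n,len(th),hh.max(),np.median(q))
E
```

```text
time: 22.55
eef_pos: [0.5755, 0.0293, 0.2479]
tcp_rot: [0.779, 0.627, -0.0, -0.0]
ft_force: [-12.8, 3.3, 5.3]
width: 0.0106
grip_force: 39.7
wrist 39218 7108 0.6844321796283585
top 481 99 0.6696874158603278
scene 2302 271 0.686195146699228
```

```bash
python3 -m creep '[[0,0,0,0.06,0],[0,0,0,0,0],[0,0,0,0,0],[0,0,0,0,0],[0,0,0,0,0]]'
python3 - <<'E'
from w import *
p,d,W,s,Rt=wcloud(); ps,ds=cap('scene','scene8.png'); S=cloud('scene',ds)
Y=np.radians(-12.3); ex=np.array([np.cos(Y),np.sin(Y)]); ey=np.array([-ex[1],ex[0]]); H=np.array([.5227,.0418])+.136*ex
a=(W[...,:2]-H)@ex; b=(W[...,:2]-H)@ey; h=W[...,2]-.144
m=(abs(b)<.11)&(a<-.02)&(a>-.15)&(h>.01)&(np.hypot(a,h)<.16); A,Hh=a[m],h[m]
th=np.arctan2(Hh,-A)-np.arcsin(.004/np.hypot(A,Hh)); hh,e=np.histogram(th,bins=np.arange(.3,1.2,.01)); k=hh.argmax(); print(np.median(th[abs(th-e[k]-.005)<.03]))
z=S[...,2]; T=S[(ds>0)&(z>.07)&(z<.095)&(np.hypot(S[...,0]-.565,S[...,1]+.312)<.1)]; print('tub rim',rect(T))
L=S[(ds>0)&(z>.022)&(z<.034)&(np.hypot(S[...,0]-.575,S[...,1]-.334)<.08)]; print('lid',rect(L),s['qd'])
cv2.imwrite('pics/s8c.png',cv2.resize(cv2.cvtColor(ps[100:320,180:500],cv2.COLOR_RGB2BGR),None,fx=2.4,fy=2.4))
E
```

```text
time: 23.2
eef_pos: [0.576, 0.0292, 0.2485]
tcp_rot: [0.779, 0.627, -0.0, -0.0]
ft_force: [-4.6, 4.2, -4.9]
width: 0.0101
grip_force: 39.8
0.6880156298840858
tub rim (array([ 566.2, -312.4]), array([123.7, 121.4]), 60.8)
lid (array([575.3, 333.6]), array([129.4, 130.4]), 16.1) [ 4.65027698e-04  8.36789909e-04  6.32834963e-04  6.01842725e-06
 -7.81400803e-04  7.16803459e-04  1.03250153e-03]
```

View pics/s8c.png

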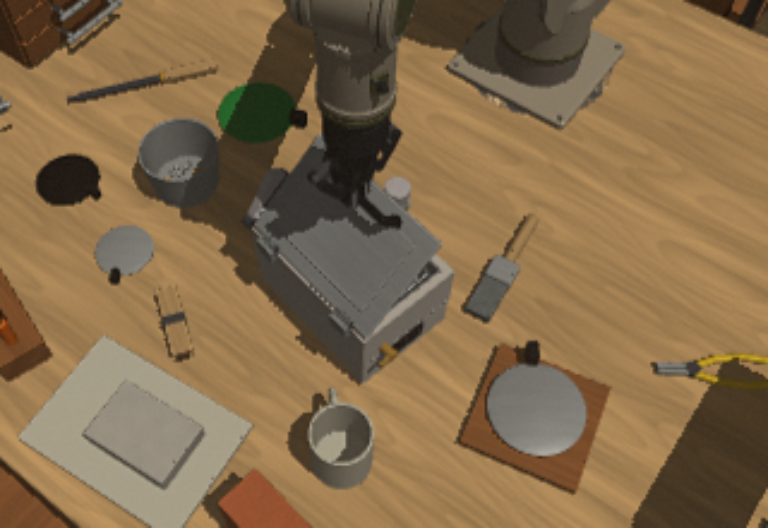

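The view shows the tub open and standing where it was (180,160), its lid flat on the board (537,407), and the cleaner lid held at 0.69 rad by its bar (375,205).

```bash
python3 -c "
from rig import ctrl
print(ctrl.job_done())"
```

```text
the job is handed in; nothing more can be done
None
```

I've handed the job in; no verdict came back, but my last check showed the tub open and unmoved, its lid flat and let go on the board about 4 mm off centre, and the cleaner's lid held steady by its bar at about 0.69 rad (line at 0.70), after about 23 s.

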